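Load a drilling coupon under a spring clip

ROBOT

A 6-joint arm with a two-finger parallel gripper is mounted at the origin on a cart in front of the work surface, level with it; the furniture and walls round the work are solid. World frame = base frame: x ahead of the robot, y to its left, z up, the work surface at z = 0. Lengths are in m, angles in rad, forces in N, time in s.
With the tool pointing down it reaches from about 0.35 to 0.875 m from the base axis. Payload 15.5 kg.
Tool frame: the origin (TCP) lies at the very end of the fingers, on their centre line; the grasp point (between the pads) lies 19 mm behind it; z points along the fingers, y is the line along which they close (so a half turn about z gives the same grasp; the last joint's range is limited). The gripper opens to 85 mm and grips with 20 to 120 N. Pads are 22 mm wide; open, the fingers measure 114 mm over their backs; the gripper's body (76 mm by 85 mm) begins 54 mm behind the grasp point. The pads swing forward as they close: fully open they stand 13 mm farther back than shut.
Start: joints at [-1.383, 0.494, 1.345, -0, 1.302, -0.096], TCP at [0.175, -0.6, 0.231] pointing down, gripper open.
Joint ranges: [-2.91, 2.91], [-0.82, 2.16], [0.22, 2.67], [-1.22, 4.37], [0.12, 2.79], [-3.08, 3.08]. Speed limits (rad/s): [1.89, 1.89, 2.57, 3.01, 3.01, 3.01].

INTERFACE

Orientations are given as a unit quaternion [w, x, y, z].
In Python, from rig import readout, eyes, workorder gives the robot as it stands.
- The arm moves only by the tool send_rows, never from a script. Its argument "deltas" is a list that holds one entry, the list of rows, each a list of 4 numbers: the shift along the tool's x, y, z in units of 60 mm (1.0 is 60 mm), then the turn about the tool's z in units of 5 degrees (1.0 is 5 degrees). In form: [[[dx, dy, dz, roll], ...]]. A call has 1 to 5 rows; each row is the pose to reach, as a shift and turn from the pose commanded when the call began, along the tool's axes at that moment; what a row does not reach only later rows make up. A row lasts 1/8 s, in which the tool goes at most 62.5 mm and 10.7 degrees, less where a joint would pass 70% of its speed; a pose out of reach is approached as far as the arm can. A call with a gripper value outside its range is refused whole. "grip" is the opening in per cent of the stroke, from 0 (shut) to 100 (fully open), set as the call begins (left out, the last holds). The fingers move at their own pace and stop on an object; the grip force is fixed at half the most. Time passes only in rows, so rows that repeat a pose let the fingers close. It gives the time, the measured TCP pose, the force, the opening and the grip force at its end, in the units of the state.
- readout.state(): the state, without advancing time (a new reading comes with each control period).
- eyes.camera(name): name is "scene" or "top" or "wrist"; returns (picture, depth): 480x640x3 uint8, red, green, blue; 480x640 float32, m along the optical axis (not along the pixel's ray), 0 where there is no reading.
- eyes.camera_model(name): a dict with "mtx" (3x3 intrinsics, pixels), "R" (3x3) and "t" (3): a world point X has camera coordinates R X + t. Camera axes: x right, y down, z forward; pixel columns grow to the right and rows downward; lengths in m; the calibration is good to about 2 mm. A picture is of the moment at which its call begins: read the wrist's pose just before it. camera_model takes no time and is no camera call; for the wrist camera it gives the pose at the moment of the call.
- workorder.hand_in(): hands the job in; it is judged then, once.
The state is a dict: "time_s": time; "joints": joint angles; "qvel": joint speeds; "effort": joint torques, N m; "eef_pos": TCP position; "eef_rot": TCP orientation; "contact_force": force on the tool from outside, world axes, zero at the start; "torque": the same for the moment, N m; "opening": finger opening in m; "grasp_force": force on a finger pad.
Only numpy, scipy, OpenCV 4.12 (cv2) and the standard library are available. Lean on these libraries where they do the work, as an engineer would, in place of code of your own. Each camera call takes 0.05 s, during which the arm holds its last target. There are 200 camera calls.

TASK

Press the yellow paddle of the drilling fixture down with one fingertip so that its spring clip lifts, and keep it down while the other fingertip pushes the orange test coupon along the track, under the raised clip, until it is fully home against the end stop; the clip must not touch the coupon before that. Then let the paddle up so that the clip closes on the coupon, and move clear. Only press and push: do not lift the coupon, and leave the things lying around alone.

Things in the scene. Friction and masses are not known exactly. Their poses are not given: they have to be found in the camera images.
- fixture: Fixed drilling fixture: dark foot plate 160 x 112 x 4 mm with an aluminium track, floor 16 mm above the worktop. Origin at worktop height under the track's centre line; x along the track to the end stop, y left, z up. Rails 4 mm above the floor, inner faces at y = +/-23.5 mm. Hinge axis of the clip along x at y = -36, z = 22 mm; bearing posts at x = -86, 14, 54 mm, 9 mm wide, tops at z = 28.5 mm.
- home (a point): Point on the track floor (x = 25, y = 0, z = 16 mm in the fixture) where the coupon's origin lies when it is fully home. The end stop's face is 30 mm beyond it (x = 55 mm), 8.5 mm above the floor.
- clip_angle (a joint): Angle of the spring clip, rad: 0 closed (at the start; rubber pad 3 mm above the track floor, so the coupon cannot pass); grows as the paddle is pressed; 0.22 with the pad resting on the coupon; at 0.28 the pad clears the coupon by about 2 mm, at 0.45 by 7 mm; stop at 0.6. A spring closes it: 0.08 Nm at 0 to 0.21 Nm at 0.6, about 4 to 10 N at the middle of the paddle.
- clip: Spring clip; the part to press is its yellow paddle right of the track, 90 x 38 x 3 mm. Origin on the hinge axis at x = 0 of the fixture; spans x = -81 to 9 mm and 1 to 39 mm right (-y) of the axis; a fingertip can slide along it. At angle 0 it slopes up to the right by 0.45 rad; at 0.45 it is level, top 4 mm above the track floor, so a second fingertip at that same height over the track meets the coupon's rear edge.
- paddle_mid (a point): Point on the top of the paddle, midway along it (x = -36 mm in the fixture), 22 mm out from the hinge axis; moves with the paddle.
- clip_pad (a point): Black rubber pad under the tip of the clip arm: lying cylinder, 6 mm in diameter, 14 mm long along the fixture's x; the point is its centre, at x = 40 mm, y = -4 mm in the fixture. The steel arm, 10 mm wide, crosses to it from the hinge.
- coupon: Orange plastic test coupon with four small dark drill marks, loose, 60 (x) x 44 (y) x 10 (z) mm, about 40 g. Origin at the centre of its underside; x along the track. It starts lying on the track floor between the rails, short of the clip; its rear edge (-x) is the one to push.
- loupe: Black watchmaker's loupe, 38 mm wide, 30 mm high, standing left of the fixture; origin under its centre. A bystander.
- lens: Pale demo lens, 56 x 61 x 5 mm, lying left of the fixture; origin under its centre. A bystander.
- driver: Small gold screwdriver, 76 x 14 x 14 mm, lying along x right of the fixture; origin under its centre. A bystander.
- tweezers: Steel tweezers, 120 x 12 x 8 mm, lying on the worktop; origin under their centre. A bystander.
- pliers: Steel flat pliers, 148 x 51 x 12 mm, lying on the worktop; origin under their centre. A bystander.
- jar: Small jar of parts with black cap, 37 mm wide, 50 mm high, standing on the worktop; origin under its centre. A bystander.
Things that resemble listed ones, but are neither listed nor needed, are in the scene too. Leave any pink or purple look-alike of the coupon alone.

How it is judged:
On the way, in this order (a step that is already met when the one before it is completed fails the run):
1. the paddle is pressed so that the clip is open while the coupon is still short of it (value of joint clip_angle above 0.28 rad and x of coupon in the frame of fixture below 0.004 m and contact force between the fingers and clip above 1 N), for 0.1 s.
2. the coupon is home against the stop while the fingers still hold the clip open (value of joint clip_angle above 0.28 rad and x of coupon in the frame of fixture above 0.022 m and contact force between the fingers and clip above 1 N), for 0.2 s.
At the end, for the whole second after the job is handed in: The coupon lies flat on the track (tilt under 0.06 rad, underside within 2 mm of the floor), between the rails, within 3 mm of the end stop and 4 mm of home, at rest, and the clip has closed on it: pad pressing on it with more than 1.5 N, clip angle 0.15 to 0.27 rad (x of coupon in the frame of fixture above 0.022 m and horizontal distance between coupon and home below 0.004 m and z of coupon in the frame of fixture below 0.018 m and angle between coupon's own z axis and vertical below 0.06 rad and value of joint clip_angle between 0.15 and 0.27 rad and contact force between clip and coupon above 1.5 N and linear speed of coupon below 0.01 m/s); the robot touches nothing.
It fails at once if the coupon is lifted or tipped (z of coupon in the frame of fixture above 0.022 m or angle between coupon's own z axis and vertical above 0.2 rad).
It fails at once if the clip touches the coupon before the coupon is home (contact force between clip and coupon above 1 N and x of coupon in the frame of fixture below 0.02 m).
It fails at once if a bystander is moved by more than 20 mm (distance of any of loupe, lens, driver, tweezers, pliers, jar from where it was at the start of the episode above 0.02 m).
It also fails if it takes over 38 s, if anything falls off the work surface, if the arm or the gripper's body presses on something with over 40 N, if the wrist force passes 120 N, or if a joint passes its speed limit or range.

## Working session

There is one attempt and no reset: what is moved stays moved. The work goes in short steps, Python scripts to look and compute and a tool call to move; the robot and the scene stay as the last step left them, time stands still between calls to the robot, and variables do not carry over. Pictures are saved under pics/ and viewed, at most 10 in all, crops included, and the job is handed in when it is done.

Besides the shell and the picture viewer there is one more tool, called after ">>>" as name([rows], argument=value, ...), one row to a line, values as JSON. send_rows: Moves the arm, as the interface text tells. Its arguments: {"type":"object","properties":{"deltas":{"type":"array"},"grip":{"type":"number"}},"required":["deltas"]}

```bash
mkdir -p pics; ls; python3 - <<'E'
from rig import readout, eyes
import cv2,numpy as np
s=readout.state();print(s)
for n in("scene","top"):
    p,d=eyes.camera(n);m=eyes.camera_model(n)
    cv2.imwrite(f"pics/{n}0.png",p[:,:,::-1]);np.savez(f"{n}0.npz",p=p,d=d,**m);print(n,m)
E
```

```text
pics
{'time_s': 0.0, 'joints': array([-1.38248394e+00,  4.94188204e-01,  1.34614767e+00, -2.44145591e-05,
        1.30251658e+00, -9.55168028e-02]), 'qvel': array([ 0.00088788, -0.00156559, -0.00079454,  0.00108569, -0.00168244,
       -0.00144159]), 'effort': array([ 1.12667763e-03, -8.82166243e+01, -3.83858657e+01, -6.15160070e-05,
        1.02312592e-02,  1.70696524e-05]), 'eef_pos': array([ 0.17493584, -0.5996277 ,  0.23069154]), 'eef_rot': array([-6.28680166e-04,  9.89946358e-01,  1.41441903e-01, -4.09715642e-05]), 'contact_force': array([-0.23216817, -0.03509999, -0.03443091]), 'torque': array([0.02030251, 0.01595316, 0.0260601 ]), 'grasp_force': 0.0, 'opening': 0.08524475783385443}
scene {'mtx': array([[523.00914042,   0.        , 317.2547654 ],
       [  0.        , 523.00914042, 231.94869588],
       [  0.        ,   0.        ,   1.        ]]), 'R': array([[ 0.72231567, -0.69155671, -0.00306429],
       [-0.328345  , -0.33904265, -0.88161196],
       [ 0.60864574,  0.63780828, -0.47196501]]), 't': array([-0.42978291,  0.17813762,  0.98661205])}
top {'mtx': array([[446.25964827,   0.        , 322.27466608],
       [  0.        , 446.25964827, 242.65859813],
       [  0.        ,   0.        ,   1.        ]]), 'R': array([[-0.02699431, -0.99943624, -0.01996289],
       [-0.99331069,  0.02906108, -0.11175568],
       [ 0.11227282,  0.01681258, -0.99353518]]), 't': array([-0.04607633,  0.56423858,  0.85164823])}
```

View pics/top0.png

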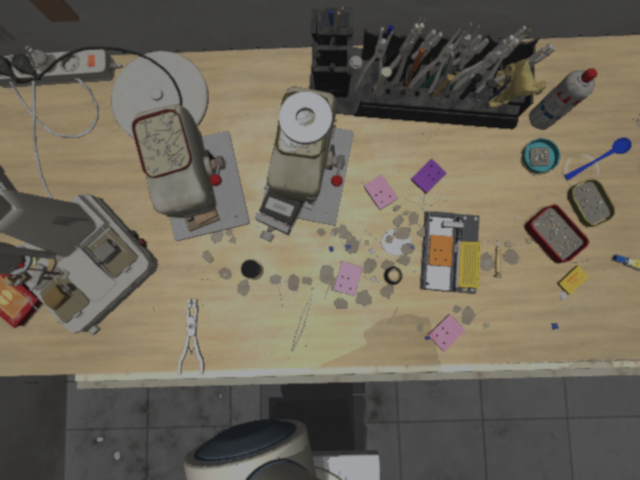

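View pics/scene0.png

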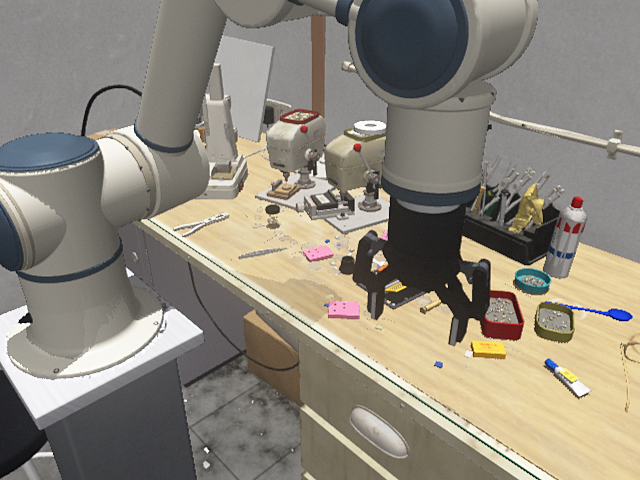

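The top view shows the fixture near (450,252), with the orange coupon at (440,250), the yellow paddle at (469,264), the loupe at (393,275) and the driver at (498,260). The track runs up the image, roughly world +x.

```bash
python3 - <<'E'
import cv2,numpy as np
z=np.load("top0.npz");c=z['p'][200:305,385:515,::-1]
cv2.imwrite("pics/crop1.png",cv2.resize(c,None,fx=5.7,fy=5.7,interpolation=cv2.INTER_CUBIC))
E
```

```text
(no output)
```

View pics/crop1.png

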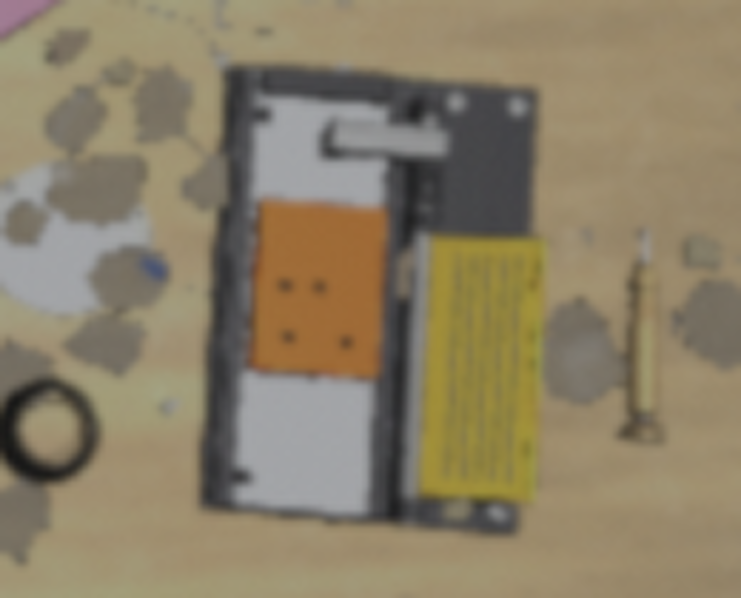

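The crop shows the coupon corners at about (262,201), (388,208), (380,378) and (250,372). The paddle's outer corners are at (545,238) and (532,500), its inner ones at (430,235) and (415,497). The arm tip is at (328,138) and the stop face at y≈98.

```bash
cat > h.py <<'E'
import cv2,numpy as np
from scipy.optimize import least_squares
def paddle(x,r,a=0):
    t=.45-a; return [x,-36-r*np.cos(t)-2*np.sin(t),22+r*np.sin(t)-2*np.cos(t)]
def proj(P,m):
    c=np.asarray(P)@m['R'].T+m['t'];u=c@m['mtx'].T;return u[:,:2]/u[:,2:]
def back(uv,zw,m):
    d=m['R'].T@np.linalg.solve(m['mtx'],[*uv,1]);C=-m['R'].T@m['t'];return C+d*(zw-C[2])/d[2]
def F2W(P,q):
    c,s=np.cos(q[2]),np.sin(q[2]);P=np.atleast_2d(P)/1000
    return np.c_[q[0]+c*P[:,0]-s*P[:,1],q[1]+s*P[:,0]+c*P[:,1],P[:,2]]
E
python3 - <<'E'
from h import *
m=dict(np.load("top0.npz"))
px=lambda u,v:np.array([(u+.5)/5.7-.5+385,(v+.5)/5.7-.5+200])
print("cam",-m['R'].T@m['t'])
obs=[(px(545,238),paddle(9,39)),(px(532,500),paddle(-81,39)),(px(415,497),paddle(-81,1)),(px(430,235),paddle(9,1))]
f=lambda q:(proj(F2W([o[1] for o in obs],q),m)-[o[0] for o in obs]).ravel()
r=least_squares(f,[.5,-.3,0]);q=r.x;print(q,r.fun.round(2));np.save("q.npy",q)
for z in(.026,):
  cs=np.array([back(px(*c),z,m) for c in[(262,201),(388,208),(380,378),(250,372)]])
  print(cs.round(4)); c,s=np.cos(q[2]),np.sin(q[2]);l=(cs[:,:2]-q[:2])@np.array([[c,-s],[s,c]]);print(l.round(4))
  e=cs[0]-cs[3];print("yaw",np.arctan2(e[1],e[0]))
for n,P in dict(plateTR=px(537,90),plateBR=px(517,532)).items():
  w=back(P,.004,m)[:2]-q[:2];print(n,w@np.array([[c,-s],[s,c]]))
pd=px(328,138);w=back(pd,.03,m)[:2]-q[:2];print('tip',w@np.array([[c,-s],[s,c]]))
w=back(px(640,350),.008,m);print("driver",w,(w[:2]-q[:2])@np.array([[c,-s],[s,c]]))
d=np.load("top0.npz")['d']
for u,v in((480,350),(320,320),(300,440),(350,170)):
  p=px(u,v).round().astype(int);C=np.linalg.solve(m['mtx'],[p[0],p[1],1])*d[p[1],p[0]];print((m['R'].T@(C-m['t'])).round(4))
E
```

```text
cam [ 0.46360346 -0.07676614  0.90827952]
[ 0.55458905 -0.29737472 -0.11274035] [-0.15  0.1  -0.06  0.31  0.24 -0.56 -0.03  0.15]
[[ 0.5726 -0.277   0.026 ]
 [ 0.5689 -0.3205  0.026 ]
 [ 0.5099 -0.3142  0.026 ]
 [ 0.5132 -0.2697  0.026 ]]
[[ 0.0156  0.0222]
 [ 0.0168 -0.0214]
 [-0.0425 -0.0218]
 [-0.0442  0.0228]]
yaw -0.12299972695949898
plateTR [ 0.0669902  -0.07766641]
plateBR [-0.09068677 -0.07807916]
tip [0.03894476 0.00162998]
driver [ 0.51811211 -0.41059859  0.008     ] [-0.02350749 -0.11660879]
[ 0.5185 -0.349   0.0276]
[ 0.53   -0.2954  0.0253]
[ 0.4892 -0.2875  0.016 ]
[ 0.5846 -0.3106  0.017 ]
```

```bash
cat >> h.py <<'E'
from scipy.spatial.transform import Rotation as Ro
def go(fx,fy,z,show=True):
    "shift+roll in move units from present pose to fixture point (mm), tool x along fixture x"
    from rig import readout
    s=readout.state();q=np.load('q.npy');w,x,y,zz=s['eef_rot'];R=Ro.from_quat([x,y,zz,w]).as_matrix()
    T=F2W([fx,fy,z],q)[0];d=R.T@(T-s['eef_pos'])/.06
    yaw=np.arctan2(R[1,0],R[0,0]);c,sn=np.cos(q[2]),np.sin(q[2])
    l=(s['eef_pos'][:2]-q[:2])@np.array([[c,-sn],[sn,c]])*1000
    print("units",d.round(3),"roll",round(np.degrees(yaw-q[2])/5,2),"| local mm",l.round(1),"z",(s['eef_pos'][2]*1000).round(1),"tilt z",R[:,2].round(4),"F",s['contact_force'].round(1),"open",round(s['opening']*1000,1),"t",s['time_s'])
E
python3 -c "
from h import *
go(-64,-30,180)"
```

```text
units [ 6.308 -3.015  0.85 ] roll 4.54 | local mm [-343.2 -343.1] z 230.8 tilt z [-2.0e-04  1.1e-03 -1.0e+00] F [ 0.   0.1 -0.6] open 85.2 t 0.1
```

>>> send_rows([
  [[0.7, -0.3, 0, 0.9], [1.5, -0.7, 0.1, 2.0], [2.3, -1.1, 0.2, 3.2], [3.1, -1.45, 0.3, 4.2], [3.8, -1.8, 0.4, 4.54]],
], grip=54)

```text
time_s: 0.72
eef_pos: [0.3648, -0.4311, 0.2069]
eef_rot: [-0.0, 0.998, -0.057, -0.0]
contact_force: [0.5, -0.2, 0.2]
opening: 0.0461
grasp_force: 0.0
```

```bash
python3 -c "
from h import *
go(-64,-30,150)"
```

```text
units [ 1.823 -2.072  0.949] roll -0.02 | local mm [-173.5 -154.2] z 206.9 tilt z [-1.e-04  3.e-04 -1.e+00] F [ 0.5 -0.2  0.2] open 46.1 t 0.725
```

>>> send_rows([
  [[0.6, -0.7, 0.3, 0], [1.2, -1.4, 0.6, 0], [1.8, -2.05, 0.95, 0], [1.82, -2.07, 0.95, 0], [1.82, -2.07, 0.95, 0]],
])

```text
time_s: 1.35
eef_pos: [0.486, -0.3212, 0.1501]
eef_rot: [-0.0, 0.998, -0.056, -0.0]
contact_force: [-0.6, 0.1, 0.3]
opening: 0.0466
grasp_force: 0.0
```

```bash
python3 - <<'E'
from h import *
from rig import eyes
go(-64,-30,60)
m=eyes.camera_model("wrist");p,d=eyes.camera("wrist");np.savez("w0.npz",p=p,d=d,**m)
q=np.load("q.npy")
L=[paddle(9,39),paddle(-81,39),paddle(-81,1),paddle(9,1),[16.5,22,26],[16.5,-22,26],[-43.5,-22,26],[-43.5,22,26]]
im=p[:,:,::-1].copy()
for u in proj(F2W(L,q),m): cv2.circle(im,tuple(int(v) for v in u.round()),3,(255,0,255),1)
cv2.imwrite("pics/w0.png",im)
E
```

```text
units [ 0.025 -0.024  1.502] roll 0.01 | local mm [-65.5 -31.4] z 150.1 tilt z [-5.e-04  2.e-04 -1.e+00] F [-0.6  0.1  0.3] open 46.6 t 1.35
```

View pics/w0.png

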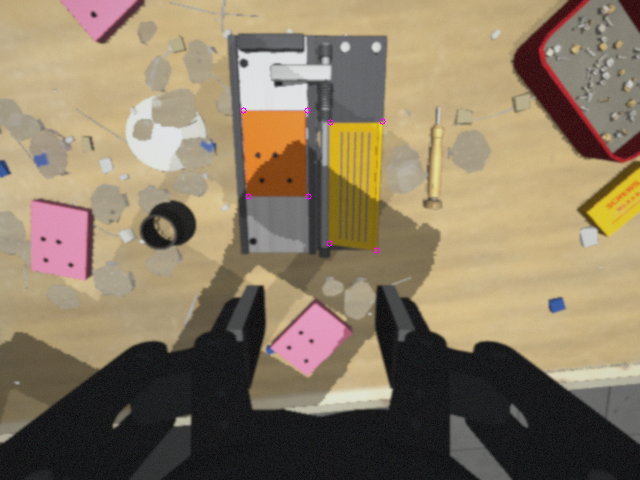

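The wrist view shows the predicted paddle corners, (330,122) to (377,250), and coupon corners, (243,110) to (308,197), falling on the real ones within about 1 px. The fingertips are at x≈255 and 387. The pose is confirmed, so I'll descend.

>>> send_rows([
  [[0.02, -0.02, 0.7, 0], [0.02, -0.02, 1.4, 0], [0.02, -0.02, 1.85, 0], [0.02, -0.02, 1.85, 0]],
])

```text
time_s: 1.9
eef_pos: [0.4859, -0.3206, 0.0382]
eef_rot: [-0.001, 0.998, -0.057, -0.001]
contact_force: [0.9, -0.4, 0.8]
opening: 0.0462
grasp_force: 0.0
```

```bash
python3 -c "
from h import *
go(-63,-30,20)"
```

```text
units [ 0.044 -0.014  0.304] roll -0.01 | local mm [-65.6 -30.8] z 38.2 tilt z [-0.0022  0.0017 -1.    ] F [ 0.9 -0.4  0.8] open 46.2 t 1.9
```

>>> send_rows([
  [[0.02, 0, 0.1, 0], [0.02, 0, 0.1, 0]],
])

```text
time_s: 2.15
eef_pos: [0.489, -0.321, 0.0342]
eef_rot: [0.0, 0.998, -0.056, 0.001]
contact_force: [0.4, 0.7, 0.4]
opening: 0.0459
grasp_force: 0.0
```

>>> send_rows([
  [[0, 0, 0.06, 0], [0, 0, 0.06, 0]],
])

```text
time_s: 2.4
eef_pos: [0.4887, -0.3203, 0.0298]
eef_rot: [0.0, 0.998, -0.056, 0.0]
contact_force: [0.6, 0.0, -0.8]
opening: 0.0462
grasp_force: 0.0
```

>>> send_rows([
  [[0, 0, 0.06, 0], [0, 0, 0.06, 0]],
])

```text
time_s: 2.65
eef_pos: [0.4889, -0.3206, 0.0261]
eef_rot: [0.0, 0.998, -0.056, 0.0]
contact_force: [0.3, -1.6, 4.6]
opening: 0.046
grasp_force: 1.7
```

```bash
python3 -c "
from h import *
go(-63,-30,20)"
```

```text
units [-0.005 -0.007  0.102] roll 0.01 | local mm [-62.7 -30.4] z 26.1 tilt z [ 5.e-04 -5.e-04 -1.e+00] F [ 0.3 -1.6  4.6] open 46.0 t 2.65
```

>>> send_rows([
  [[0, 0, 0.06, 0], [0, 0, 0.14, 0], [0, 0, 0.14, 0]],
])

```text
time_s: 3.02
eef_pos: [0.4889, -0.321, 0.0178]
eef_rot: [0.0, 0.998, -0.056, 0.0]
contact_force: [-1.4, -3.4, 6.1]
opening: 0.0461
grasp_force: 3.3
```

```bash
python3 - <<'E'
from h import *
from rig import eyes
go(-63,-30,20)
q=np.load("q.npy")
m=eyes.camera_model("wrist");p,d=eyes.camera("wrist")
a=p[:,:,::-1].copy()
for t,col in((.28,(0,0,255)),(.45,(255,0,0)),(.6,(0,255,0))):
  for u in proj(F2W([paddle(9,39,t),paddle(9,1,t)],q),m): cv2.circle(a,tuple(int(v) for v in u.round()),3,col,1)
cv2.imwrite("pics/w1.png",a)
E
```

```text
units [-0.007 -0.014 -0.036] roll 0.01 | local mm [-62.6 -30.8] z 17.8 tilt z [ 7.e-04 -1.e-03 -1.e+00] F [-1.4 -3.4  6.1] open 46.1 t 3.025
```

View pics/w1.png

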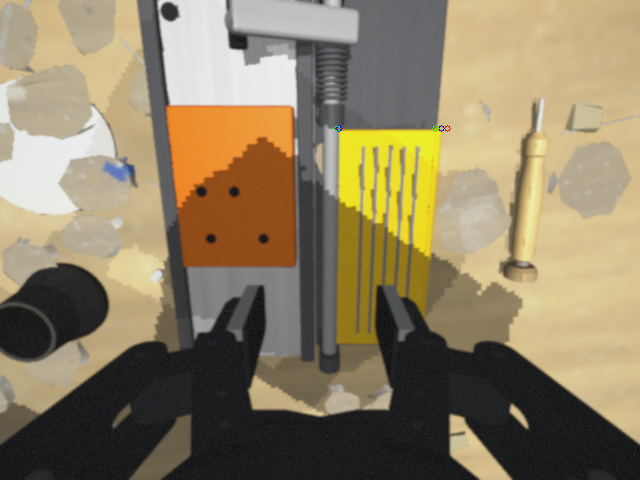

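The paddle's outer far corner at (441,129) matches an angle of about 0.45. The clip arm is raised, the left finger is behind the coupon at (250,310), and the coupon hasn't moved. Pushing now.

>>> send_rows([
  [[0.1, -0.01, 0, 0], [0.2, -0.01, 0, 0], [0.3, -0.01, 0, 0], [0.4, -0.01, 0, 0], [0.5, -0.01, 0, 0]],
])

```text
time_s: 3.7
eef_pos: [0.5177, -0.3227, 0.0177]
eef_rot: [-0.0, 0.998, -0.056, -0.001]
contact_force: [-7.0, 0.5, 8.0]
opening: 0.0459
grasp_force: 4.2
```

```bash
python3 - <<'E'
from h import *
from rig import eyes
go(-16,-30,18)
p,d=eyes.camera("wrist")
cv2.imwrite("pics/w2.png",p[:,:,::-1])
E
```

```text
units [ 0.296  0.011 -0.006] roll 0.0 | local mm [-33.8 -29.3] z 17.7 tilt z [-1.7e-03  9.0e-04 -1.0e+00] F [-7.   0.5  8. ] open 45.9 t 3.7
```

View pics/w2.png

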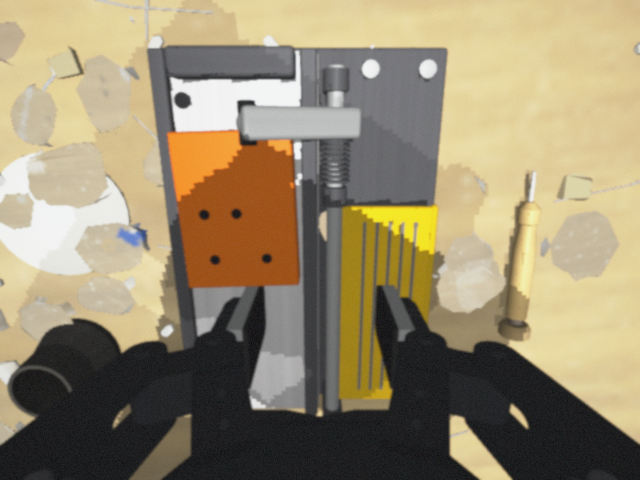

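The coupon is being pushed squarely: its rear edge is at v≈286, at the fingertip. It still has a 17 mm gap to the stop, from v≈130 to v≈80, and the pad is above it.

>>> send_rows([
  [[0.08, 0, 0, 0], [0.16, 0, 0, 0], [0.23, 0, 0, 0], [0.27, 0, 0, 0], [0.27, 0, 0, 0]],
])

```text
time_s: 4.38
eef_pos: [0.5341, -0.3247, 0.0177]
eef_rot: [-0.0, 0.998, -0.056, -0.001]
contact_force: [-3.5, 1.1, 8.1]
opening: 0.046
grasp_force: 3.9
```

```bash
python3 -c "
from h import *
go(-16,-30,18)"
```

```text
units [ 0.021  0.009 -0.004] roll 0.0 | local mm [-17.3 -29.4] z 17.7 tilt z [-1.e-03  6.e-04 -1.e+00] F [-3.5  1.1  8.1] open 46.0 t 4.375
```

>>> send_rows([
  [[0.02, 0, 0, 0], [0.02, 0, 0, 0]],
])

```text
time_s: 4.62
eef_pos: [0.5346, -0.3246, 0.0177]
eef_rot: [-0.0, 0.998, -0.056, -0.001]
contact_force: [-8.3, -0.2, 9.3]
opening: 0.0461
grasp_force: 6.0
```

>>> send_rows([
  [[0.02, 0, 0, 0], [0.02, 0, 0, 0]],
])

```text
time_s: 4.88
eef_pos: [0.5349, -0.3245, 0.0176]
eef_rot: [-0.001, 0.998, -0.056, -0.002]
contact_force: [-13.5, 0.2, 11.1]
opening: 0.0465
grasp_force: 8.9
```

```bash
python3 - <<'E'
from h import *
from rig import eyes
go(-16,-30,18)
p,d=eyes.camera("wrist")
cv2.imwrite("pics/w3.png",cv2.resize(p[20:320,130:470,::-1],None,fx=1.8,fy=1.8,interpolation=cv2.INTER_CUBIC))
E
```

```text
units [ 0.008  0.013 -0.007] roll 0.01 | local mm [-16.5 -29.2] z 17.6 tilt z [-0.0038  0.0016 -1.    ] F [-13.5   0.2  11.1] open 46.5 t 4.875
```

View pics/w3.png

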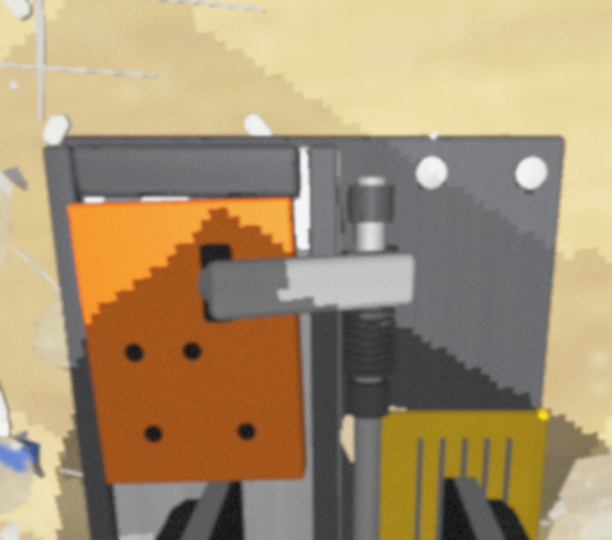

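The coupon is at the stop: its right front corner at (290,198) touches, and the left at (70,205) is within about 1.5 mm. A slight extra push and hold, then I'll back off 3 mm and let the paddle up.

>>> send_rows([
  [[0.02, 0, 0, 0], [0.02, 0, 0, 0], [0.02, 0, 0, 0]],
])

```text
time_s: 5.3
eef_pos: [0.5352, -0.3244, 0.0174]
eef_rot: [-0.001, 0.998, -0.056, -0.003]
contact_force: [-17.9, 0.4, 14.4]
opening: 0.0464
grasp_force: 11.6
```

>>> send_rows([
  [[-0.06, 0, 0, 0], [-0.12, 0, 0, 0], [-0.14, 0, 0, 0], [-0.14, 0, 0, 0]],
])

```text
time_s: 5.8
eef_pos: [0.5307, -0.3249, 0.0183]
eef_rot: [0.001, 0.998, -0.056, 0.001]
contact_force: [3.3, 0.2, 6.8]
opening: 0.0461
grasp_force: 3.5
```

```bash
python3 - <<'E'
from h import *
from rig import eyes
go(-16,-30,18)
p,d=eyes.camera("wrist")
cv2.imwrite("pics/w4.png",cv2.resize(p[20:320,130:470,::-1],None,fx=1.8,fy=1.8,interpolation=cv2.INTER_CUBIC))
E
```

```text
units [ 0.077 -0.     0.005] roll 0.0 | local mm [-20.6 -30. ] z 18.3 tilt z [ 0.0019 -0.0011 -1.    ] F [3.3 0.2 6.8] open 46.1 t 5.8
```

View pics/w4.png

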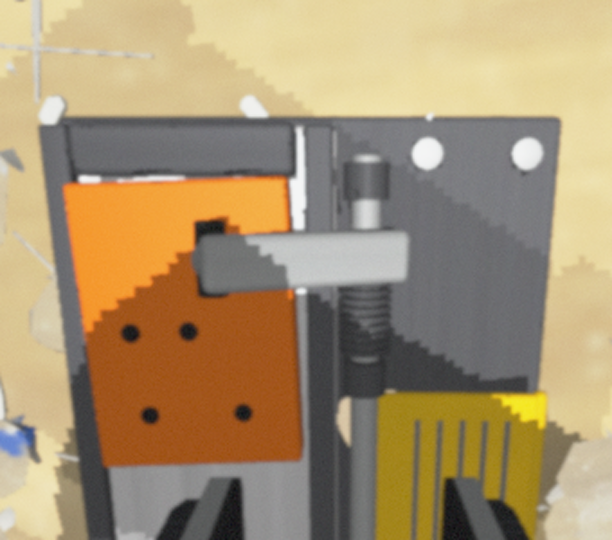

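The coupon is home: the gap is about 1.3 mm at its left front (65,183) and nothing at its right. The fingers have come off the rear edge. Releasing.

>>> send_rows([
  [[0, 0, -0.05, 0], [0, 0, -0.1, 0], [0, 0, -0.15, 0], [0, 0, -0.25, 0], [0, 0, -0.45, 0]],
])

```text
time_s: 6.48
eef_pos: [0.5294, -0.3242, 0.0449]
eef_rot: [-0.0, 0.998, -0.056, -0.001]
contact_force: [-0.1, 0.5, 0.5]
opening: 0.0463
grasp_force: 0.0
```

>>> send_rows([
  [[-0.1, 0, -0.5, 0], [-0.3, 0, -1.0, 0], [-0.6, 0, -1.5, 0], [-0.6, 0, -1.5, 0], [-0.6, 0, -1.5, 0]],
])

```text
time_s: 7.1
eef_pos: [0.4941, -0.3204, 0.1348]
eef_rot: [0.0, 0.998, -0.056, 0.0]
contact_force: [0.5, -0.2, -0.1]
opening: 0.0465
grasp_force: 0.0
```

```bash
python3 - <<'E'
from h import *
from rig import eyes
go(-16,-30,18)
q=np.load("q.npy");m=eyes.camera_model("wrist");p,d=eyes.camera("wrist");a=p[:,:,::-1].copy()
for P,col in(([paddle(9,39,.22),paddle(-81,39,.22)],(0,0,255)),([paddle(9,39,0),paddle(-81,39,0)],(255,0,0)),([[55,22,26],[55,-22,26],[-5,22,26],[-5,-22,26]],(255,0,255))):
  for u in proj(F2W(P,q),m): cv2.circle(a,tuple(int(v*1) for v in u.round()),2,col,1)
cv2.imwrite("pics/w5.png",cv2.resize(a[0:300,190:470],None,fx=2,fy=2,interpolation=cv2.INTER_CUBIC))
E
```

```text
units [0.691 0.005 1.947] roll 0.0 | local mm [-57.5 -29.7] z 134.8 tilt z [ 3.e-04 -2.e-04 -1.e+00] F [ 0.5 -0.2 -0.1] open 46.5 t 7.1
```

View pics/w5.png

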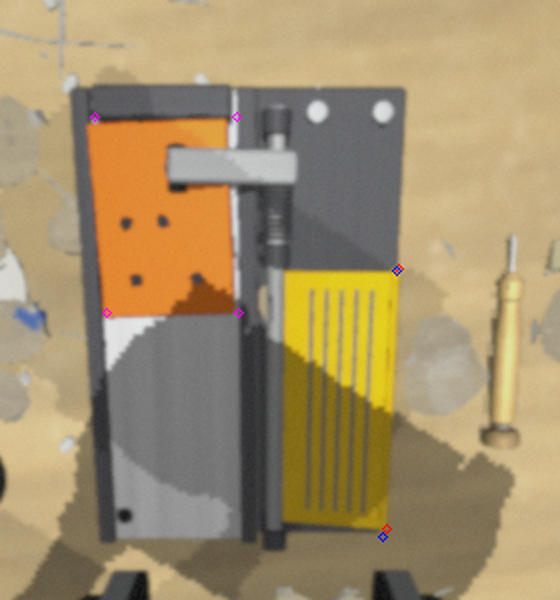

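The paddle corner at (387,528) matches an angle of 0.22. The coupon corners are within about 1–2 mm of home and the pad is on the coupon. Handing in.

```bash
python3 -c "
from rig import workorder
print(workorder.hand_in())"
```

```text
the job is handed in; nothing more can be done
None
```

I handed in the job; it returned no verdict. By camera measurement the coupon is within about 1–2 mm of home against the stop, the clip is closed on it at about 0.22 rad, and the arm is clear.

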